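Hold the stop collar on the lamp post's flat

TASK

The swivel post of the bench lamp's base has a flat for a set screw. Take hold of the post and turn it until its flat faces the way the base's pointer rib points; then slip the stop collar over the post with its thumbscrew on the flat, and finish while still holding it there for someone to tighten: level, halfway up the flat with nothing under it, and drawn back so that the screw's tip presses lightly against the flat. Leave the jar, the brush and the brass weight alone.

Things in the scene. Friction and masses are not known exactly. Their poses are not given: they have to be found in the camera images.
- lamp_base: grey fixed lamp base: round foot 120 mm across, 18 mm high; on it a 32 mm sleeve whose top (a shoulder) is 64 mm above the bench (44 mm across below 40 mm). Origin: underside centre, on the post's axis; z up; x points along the pointer rib, a 10 mm wide raised rib on the foot, top 26 mm above the bench, its nose 76 mm from the axis.
- post (a joint): turn of the steel post about its vertical axis, rad; 0 when its flat faces along the pointer rib (base x), positive counter-clockwise seen from above; limits -2.6 and 2.6, starts between 0.5 and 1.4. It turns stiffly (0.06 N m) and stays where it is left.
- post_flat (a point): centre of the post's flat, 7 mm from the axis, 92 mm above the bench; x axis straight out of the flat, z up. The post is a 24 mm round bar standing out of the sleeve from 64 to 120 mm above the bench (top 4 mm tapered) with one flat, 19 mm wide, along all that length. Pinched squarely across the flat it measures 19 mm, elsewhere up to 24 mm.
- collar: loose aluminium stop collar, eight-sided, 42 mm across opposite sides, 18 mm high, about 0.12 kg, starts flat on the dowel. The eight-sided bore, 28 mm across, goes right through. Origin: underside centre, on the bore's axis; z up; x points to the thumbscrew. The sides at +y and -y are free to grip.
- collar_screw (a point): outer end of the thumbscrew, 38 mm from the collar's axis, 9 mm above its underside. Black head 18 mm across, 26 to 38 mm from the axis. The steel tip, 6 mm wide, stands into the bore to 9 mm from the axis: the collar goes down the post only where the flat is (7 mm), there with 2 mm of play each way.
- dowel: stub of round wooden dowel, fixed to the bench, 36 mm across and 45 mm high, carrying the collar at the start. Origin: underside centre.
- jar: loose small amber jar with a white lid, 52 mm across, 65 mm high; leave alone. Origin: underside centre.
- weight: loose brass weight with a knob, 48 mm across, 40 mm high; leave alone. Origin: underside centre.
- brush: loose brush lying on the bench, about 170 mm long along its x; leave alone.
Not all that is in view belongs to the job. Several things have the shape of the collar; the one meant has the colours described above. Of the things that look like the lamp_base, the smaller one is meant.

How it is judged (in metres and radians):
On the way:
1. the post's flat faces along the pointer rib (within 0.2 rad) (value of joint post between -0.2 and 0.2 rad), for 0.3 s.
At the end, for the whole second after the job is handed in: Fingers hold the collar (>2 N), still, level (0.12 rad), underside 72 to 94 mm up, screw head within 11 mm of the rib's line on its side; collar drawn back 0.5 to 7 mm and within 5 mm sideways, pressing on the post with 0.5 to 25 N; flat within 0.25 rad of the rib (value of joint post between -0.25 and 0.25 rad and x of collar in the frame of lamp_base between -0.007 and -0.0005 m and y of collar in the frame of lamp_base between -0.005 and 0.005 m and z of collar in the frame of lamp_base between 0.072 and 0.094 m and angle between collar's own z axis and vertical below 0.12 rad and x of collar_screw in the frame of lamp_base above 0.02 m and y of collar_screw in the frame of lamp_base between -0.011 and 0.011 m and contact force between the fingers and collar above 2 N and contact force between collar and lamp_base between 0.5 and 25 N and linear speed of collar below 0.02 m/s); the arm keeps its last pose, push and grip.
It fails at once if a bystander is moved by more than 30 mm (distance of any of jar, weight, brush from where it was at the start of the episode above 0.03 m).
It also fails if it takes over 51 s, if anything falls off the work surface, if the arm or the gripper's body presses on something with over 40 N, if the wrist force passes 120 N, or if a joint passes its speed limit or range.

ROBOT

A 7-joint arm with a two-finger parallel gripper is mounted at the origin on the work surface. World frame = base frame: x ahead of the robot, y to its left, z up, the work surface at z = 0. Lengths are in m, angles in degrees, forces in N, time in s.
With the tool pointing down it reaches from about 0.425 to 0.875 m from the base axis. Payload 4.7 kg.
Tool frame: the origin (TCP) lies at the very end of the fingers, on their centre line; the grasp point (between the pads) lies 19 mm behind it; z points along the fingers, y is the line along which they close (so a half turn about z gives the same grasp; the last joint's range is limited). The gripper opens to 87 mm and grips with 3 to 60 N. Pads are 19 mm wide; open, the fingers measure 117 mm over their backs; the gripper's body (75 mm by 190 mm) begins 51 mm behind the grasp point.
Start: joints at [-75.281, 18.392, -4.016, 83.108, 1.295, 78.541, -3.26], TCP at [0.156, 0.631, 0.223] pointing down, gripper open.
Joint ranges: [-163.93, 163.93], [-17.29, 119.83], [-79.2, 71.16], [3.27, 140.29], [-89.18, 269.18], [5.43, 117.66], [-154.24, 154.24]. Speed limits (degrees/s): [147.25, 147.25, 180, 180, 180, 180, 180].

INTERFACE

Orientations are given as [roll, pitch, yaw] about the fixed x, y, z axes, in that order (R = Rz(yaw) Ry(pitch) Rx(roll)).
In Python, from cell import telemetry, cams, env gives the robot as it stands.
- The arm moves only by the tool arm_command, never from a script. Its argument "series" is text: rows parted by semicolons, each of 5 numbers parted by spaces: the shift along the tool's x, y, z in mm, then the turn about the tool's z in rad, then the closure in counts, from 0 (fully open) to 255 (shut). A call has 1 to 20 rows; each row shifts and turns the commanded pose from where the row before left it, along the tool's axes as they then stand; what a row does not reach is not made up. A row lasts 1/12 s, in which the tool goes at most 41.7 mm and 7.16 degrees, less where a joint would pass 70% of its speed; a pose out of reach is approached as far as the arm can. A call is refused whole if a number of a shift passes 41.7 or a number of a turn 0.125, either way. A call with a gripper value outside its range is refused whole. The fingers move at their own pace and stop on an object; "squeeze" is the grip in N (left out, the last holds). Time passes only in rows, so rows that do not move let the fingers close. It gives the time, the measured TCP pose, the force, the opening and the grip force at its end, in the units of the state.
- telemetry.get_obs(): the state, without advancing time (a new reading comes with each control period).
- cams.read_camera(name): name is "scene" or "top" or "wrist"; returns the picture (420x560x3 uint8, blue, green, red); there is no depth.
- cams.calibration(name): a dict with "K" (3x3 intrinsics, pixels), "dist" ([k1, k2, p1, p2, k3] as OpenCV has them; the pictures are not rectified), "origin" and "rotation" of the camera in the world; the wrist camera has in their place "hand_eye" (4x4, takes a point from camera to tool coordinates, whose origin is the TCP and whose axes are the flange's). Camera axes: x right, y down, z forward; pixel columns grow to the right and rows downward; lengths in m; the calibration is good to about 2 mm. A picture is of the moment at which its call begins: read the wrist's pose just before it. calibration takes no time and is no camera call.
- env.sign_off(): hands the job in; it is judged then, once.
The state is a dict: "time_s": time; "qpos": joint angles; "joint_velocities": joint speeds; "effort": joint torques, N m; "tool_pos": TCP position; "tool_rot": TCP orientation; "force": force on the tool from outside, world axes, zero at the start; "wrist_torque": the same for the moment, N m; "grip_width": finger opening in m; "grasp_force": force on a finger pad.
Only numpy, scipy, OpenCV 4.12 (cv2) and the standard library are available. Lean on these libraries where they do the work, as an engineer would, in place of code of your own. Each camera call takes 0.05 s, during which the arm holds its last target. There are 200 camera calls.

## Working session

There is one attempt and no reset: what is moved stays moved. The work goes in short steps, Python scripts to look and compute and a tool call to move; the robot and the scene stay as the last step left them, time stands still between calls to the robot, and variables do not carry over. Pictures are saved under pics/ and viewed, at most 10 in all, crops included, and the job is handed in when it is done.

Besides the shell and the picture viewer there is one more tool, called after ">>>" in YAML: its name, and indented under it one key for each argument. arm_command: Moves the arm, as the interface text tells. Its arguments: {"type":"object","properties":{"series":{"type":"string"},"squeeze":{"type":"number"}},"required":["series"]}

```bash
mkdir -p pics; ls
python3 - <<'E'
from cell import telemetry,cams
import cv2
o=telemetry.get_obs();print(o)
for n in ['top','scene']:
    cv2.imwrite(f'pics/{n}0.png',cams.read_camera(n)); c=cams.calibration(n);print(n,c)
print(cams.calibration('wrist'))
E
```

```text
pics
{'time_s': 0.0, 'qpos': array([-75.27886633,  18.43975803,  -4.01820298,  83.17231827,
         1.29570563,  78.54041113,  -3.26009968]), 'joint_velocities': array([ 0.14078433,  0.00562553, -0.05102926, -0.05150932,  0.08036663,
       -0.08889737, -0.08738255]), 'effort': array([-1.00801510e-03, -4.91284096e+01, -4.04420765e-01, -3.12529814e+01,
       -6.38362113e-02,  4.38884867e-02,  1.79892204e-04]), 'tool_pos': array([0.15619138, 0.63040727, 0.2214766 ]), 'tool_rot': array([-1.79892803e+02,  5.44227317e-03,  1.66091140e+02]), 'force': array([-0.50487513, -0.43692872,  0.22362466]), 'wrist_torque': array([ 0.00693104, -0.02559418,  0.00748227]), 'grasp_force': 0.0, 'grip_width': 0.0867359862833247}
top {'K': array([[540.77685824,   0.        , 278.27738001],
       [  0.        , 540.77685824, 210.31372141],
       [  0.        ,   0.        ,   1.        ]]), 'dist': array([0.03316155, 0.        , 0.        , 0.        , 0.        ]), 'origin': array([0.39378059, 0.01445143, 1.24960381]), 'rotation': array([-1.74180864e+02,  5.15808082e-02, -9.04943269e+01])}
scene {'K': 
[... 254 characters left out ...]
1.03091984, 0.40684961, 0.57311469]), 'rotation': array([-125.44735056,    0.42152235,  126.44282413])}
{'K': array([[306.44807728,   0.        , 282.74964021],
       [  0.        , 306.44807728, 206.22238749],
       [  0.        ,   0.        ,   1.        ]]), 'dist': array([-0.03167731,  0.        ,  0.        ,  0.        ,  0.        ]), 'hand_eye': array([[ 5.60841643e-04, -9.70400449e-01, -2.41500835e-01,
         6.57380765e-02],
       [ 9.99999727e-01,  4.27977422e-04,  6.02614925e-04,
         2.89990479e-04],
       [-4.81420889e-04, -2.41501107e-01,  9.70400424e-01,
        -1.61688341e-01],
       [ 0.00000000e+00,  0.00000000e+00,  0.00000000e+00,
         1.00000000e+00]])}
```

View pics/top0.png

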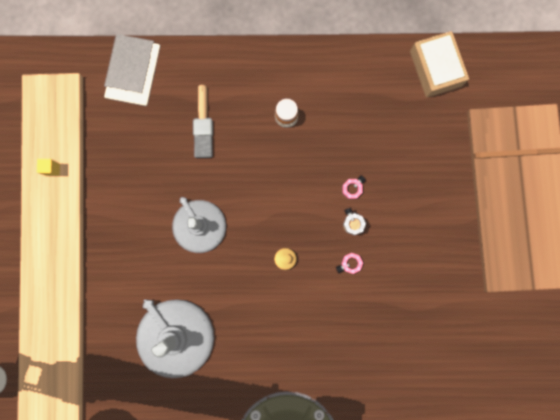

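View pics/scene0.png

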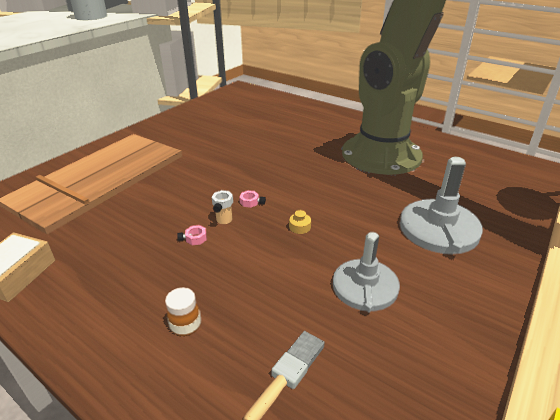

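The top view shows these candidates:
- **Collar:** the silver ring with a black screw at (354,224) stands on the wooden dowel. The pink rings at (352,188) and (351,263) lie on the bench. The silver one fits (aluminium, black head, on the dowel).
- **Lamp base:** (199,226) is smaller than (175,338), so it is the one meant.

I'll confirm both in one enlarged crop.

```bash
cat > h.py <<'E'
import numpy as np,cv2
from scipy.spatial.transform import Rotation as R
from cell import telemetry,cams
def pose(n):
    c=cams.calibration(n)
    if n=='wrist':
        o=telemetry.get_obs();T=np.eye(4);T[:3,:3]=R.from_euler('xyz',o['tool_rot'],degrees=True).as_matrix();T[:3,3]=o['tool_pos']
        T=T@c['hand_eye'];return c,T[:3,:3],T[:3,3]
    return c,R.from_euler('xyz',c['rotation'],degrees=True).as_matrix(),c['origin']
def ray(n,uv,z,P=None):
    c,r,t=P or pose(n)
    p=cv2.undistortPoints(np.array([[uv]],float),c['K'],c['dist'])[0,0]
    d=r@[p[0],p[1],1];return t+d*(z-t[2])/d[2]
def proj(n,X,P=None):
    c,r,t=P or pose(n)
    X=np.atleast_2d(np.array(X,float));q=(X-t)@r
    return cv2.projectPoints(q,np.zeros(3),np.zeros(3),c['K'],c['dist'])[0][:,0]
def crop(im,x,y,w,h,s):
    return cv2.resize(im[y:y+h,x:x+w],None,fx=s,fy=s,interpolation=cv2.INTER_CUBIC)
E
python3 - <<'E'
from h import *
t=cv2.imread('pics/top0.png');s=cv2.imread('pics/scene0.png')
a=np.hstack([crop(t,165,190,70,70,5.5),crop(t,320,190,70,70,5.5)])
b=np.hstack([crop(s,325,225,80,40*2,4.8),crop(s,200,175,80,80,4.8)])
b=cv2.resize(b,(a.shape[1],385));
cv2.imwrite('pics/c1.png',cv2.resize(np.vstack([a,b]),(600,600)))
for n,uv,z in [('base',(199,226),.01),('collar',(354,224),.063),('dowel',(354,224),.045),('head',(348,212),.054),('jar',(287,108),.065),('weight',(285,259),.04),('bigbase',(175,338),.01)]: print(n,ray('top',uv,z).round(4))
E
```

```text
base [0.4855 0.1968 0.01  ]
collar [ 0.483  -0.1517  0.063 ]
dowel [ 0.4844 -0.1542  0.045 ]
head [ 0.5105 -0.1403  0.054 ]
jar [ 0.745  -0.0071  0.065 ]
weight [4.079e-01 4.000e-04 4.000e-02]
bigbase [0.2342 0.2487 0.01  ]
```

View pics/c1.png

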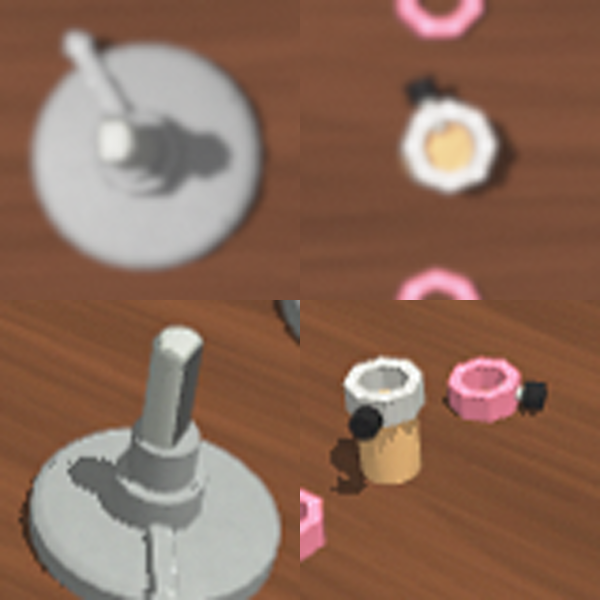

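The crop confirms both. The silver collar with a black head sits on the dowel, and the small grey base has its rib nose at about (182.5,199) in the top view. The post's flat is the dark face in the scene view, about 60° counter-clockwise of the rib. Next I move over the base.

>>> arm_command:
  series: "-10 -8 -1 0 0;-23.5 -19 0 0 0;-23.5 -19 0 0 0;-23.5 -19 0 0 0;-23.5 -19 0 0 0;-23.5 -19 0 0 0;-23.5 -19 0 0 0;-23.5 -19 0 0 0;-23.5 -19 0 0 0;-23.5 -19 0 0 0;-23.5 -19 0 0 0;-23.5 -19 0 0 0;-23.5 -19 0 0 0;-23.5 -19 0 0 0;-23.5 -19 0 0 0;-23.5 -19 0 0 0;-23.5 -19 0 0 0;-23.5 -19 0 0 0;-13.5 -11 0 0 0;0 0 0 0 0"

```text
time_s: 1.77
tool_pos: [0.487, 0.1913, 0.2236]
tool_rot: [-179.9, 0.1, 165.6]
force: [-0.6, -0.7, -0.6]
grip_width: 0.0868
grasp_force: 0.0
```

Run:
```python
from h import *
o=telemetry.get_obs();print(o['time_s'],o['qpos'].round(1),o['tool_pos'].round(4),o['tool_rot'].round(2),o['force'].round(2))
im=cams.read_camera('wrist');cv2.imwrite('pics/w1.png',im);cv2.imwrite('pics/w1b.png',crop(im,140,60,260,195,3))
P=pose('wrist')
print(proj('wrist',[[.4855,.197,z] for z in (0,.018,.12)],P).round(1))
```

```text
1.7667 [-43.7   2.6  19.9 101.7  -0.8  75.9  52. ] [0.487  0.1913 0.2236] [-1.7992e+02  8.0000e-02  1.6561e+02] [-0.65 -0.71 -0.6 ]
[[284.6 182.7]
 [284.7 185.2]
 [285.5 205.2]]
```

View pics/w1.png

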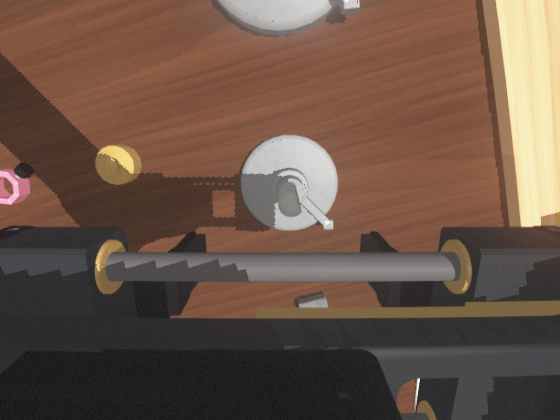

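The wrist view shows the base at (289,184) and the rib nose at (328,224), with the post in the gripper's shade. I need an enlarged, brightened crop.

Run:
```python
from h import *
im=cv2.imread('pics/w1.png');c=crop(im,230,125,120,115,5)
c=(255*(c/255.)**.6).astype('uint8');cv2.imwrite('pics/w1c.png',c)
```

```text
(no output)
```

View pics/w1c.png

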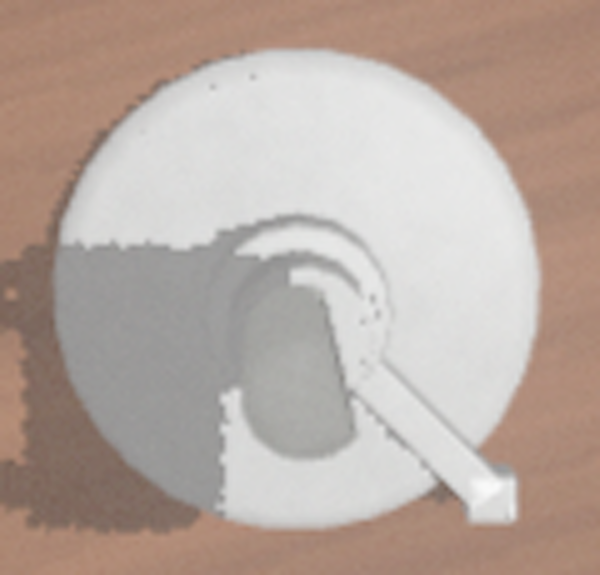

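The brightened crop shows:
- Foot centre at about (297,288) and the rib running from (372,375) to (492,485).
- The post's top is in shade, spanning left 243 to right about 355, with its lowest point at row 458.
- The flat edge slopes from (355,430) up to (325,300), so the flat faces right.

Run:
```python
from h import *
P=pose('wrist')
f=lambda u,v:(230+u/5-.4,125+v/5-.4)
# foot rim top edge points (left,right,bottom,top) at z~.018
for q in [(297,288)]: b=ray('wrist',f(*q),.014,P);print('base',b.round(4))
r1=ray('wrist',f(372,375),.026,P);r2=ray('wrist',f(485,475),.026,P);print(r1.round(4),r2.round(4))
ctr=ray('top',(199.3,226.2),.012);n=ray('top',(182.5,199.5),.026);print('top',ctr.round(4),n.round(4))
for a in (b,ctr):
  d=r2-a;print(np.degrees(np.arctan2(d[1],d[0])),np.hypot(*d[:2]))
d=r2-r1;print(np.degrees(np.arctan2(d[1],d[0])))
d=n-ctr;print(np.degrees(np.arctan2(d[1],d[0])),np.hypot(*d[:2]))
for ax in (b,ctr):
 for th in (80,88,96):
  t=np.radians(th);N=np.array([np.cos(t),np.sin(t)]);T=np.array([-N[1],N[0]])
  pts=[]
  for z in (.116,.064):
   for s in (1,-1): pts.append([*(ax[:2]+.007*N+s*.0095*T),z])
  c=[[*(ax[:2]+.012*np.array([np.cos(p),np.sin(p)])),.116] for p in np.linspace(0,6.28,73)]
  g=lambda x:((proj('wrist',x,P)+.4-[230,125])*5).round(0)
  q=g(c);print(th,g(pts).tolist(),'left',q[:,0].min(),'bottom',q[:,1].max())
```

```text
base [0.4839 0.2028 0.014 ]
[0.5068 0.2155 0.026 ] [0.538  0.2365 0.026 ]
top [0.4849 0.1958 0.012 ] [0.5451 0.2323 0.026 ]
31.922610248225922 0.06372156465338635
37.48922103428204 0.06686940245830668
34.04553224789517
31.22633507188251 0.0704542434650354
80 [[344.0, 327.0], [350.0, 430.0], [332.0, 280.0], [337.0, 368.0]] left 242.0 bottom 446.0
88 [[336.0, 323.0], [357.0, 423.0], [325.0, 277.0], [343.0, 363.0]] left 242.0 bottom 446.0
96 [[327.0, 320.0], [362.0, 416.0], [318.0, 274.0], [347.0, 357.0]] left 242.0 bottom 446.0
80 [[307.0, 342.0], [314.0, 444.0], [301.0, 293.0], [307.0, 380.0]] left 206.0 bottom 460.0
88 [[299.0, 338.0], [321.0, 438.0], [294.0, 289.0], [312.0, 375.0]] left 206.0 bottom 460.0
96 [[290.0, 335.0], [326.0, 431.0], [287.0, 287.0], [317.0, 369.0]] left 206.0 bottom 460.0
```

The post is at about (0.486, 0.203), its flat faces about 90°, and the rib points about 32.5°. I'll grip the post squarely across the flat.

>>> arm_command:
  series: "0 0 0 -0.084 0;0 0 0 -0.084 0;0 0 0 -0.083 0;1.2 11.5 0 0 0;0 0 20 0 0;0 0 23 0 0;0 0 23 0 0;0 0 23 0 0;0 0 23 0 0;0 0 20 0 0;0 0 6 0 0;0 0 0 0 0;0 0 0 0 0"
  squeeze: 10

```text
time_s: 2.9
tool_pos: [0.4833, 0.2098, 0.0861]
tool_rot: [180.0, 0.0, -179.5]
force: [-1.0, -0.6, 0.2]
grip_width: 0.0865
grasp_force: 0.0
```

Run:
```python
from h import *
P=pose('wrist');o=telemetry.get_obs();print(o['tool_pos'],o['tool_rot'])
im=cams.read_camera('wrist')
c=crop(im,190,180,200,150,4)
c=(255*(c/255.)**.6).astype('uint8');cv2.imwrite('pics/w2.png',c)
print(((proj('wrist',[[.486,.203,.12],[.486,.203,.064]],P)-[190,180])*4).round())
```

```text
[0.48328905 0.20983171 0.08611946] [ 1.79968602e+02  1.28989837e-02 -1.79522037e+02]
[[308. 413.]
 [325. 242.]]
```

View pics/w2.png

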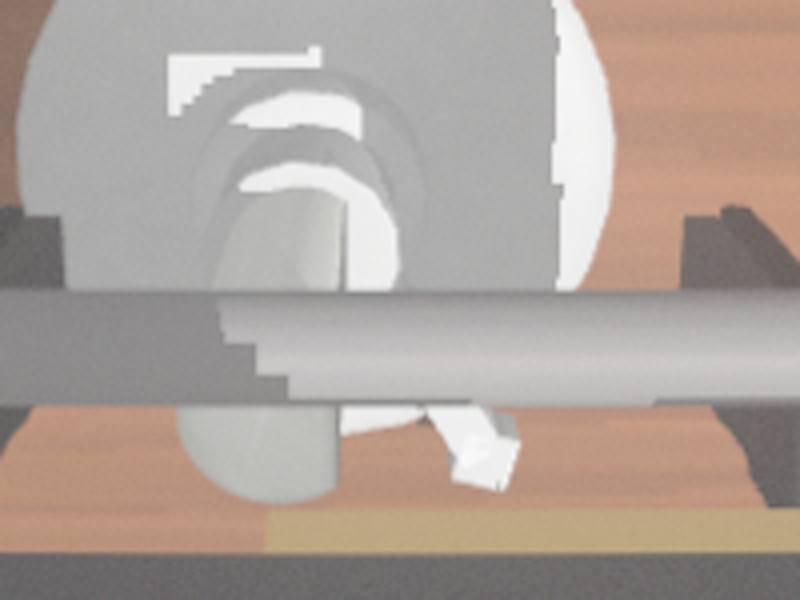

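The crop shows the flat edge vertical at column 338, so it faces along tool y (about 90°). The post's left side is at 178, so its axis is at about column 279. That puts the post at (0.4847, 0.1998), and I'll shift −12.5 in tool y and close gently.

>>> arm_command:
  series: "-0.7 -6 0 0 0;-0.7 -6.5 0 0 0;0 0 0 0 0;0 0 0 0 60;0 0 0 0 120;0 0 0 0 160;0 0 0 0 180;0 0 0 0 255;0 0 0 0 255;0 0 0 0 255;0 0 0 0 255;0 0 0 0 255;0 0 0 0 255;0 0 0 0 255"
  squeeze: 10

```text
time_s: 4.12
tool_pos: [0.4849, 0.1963, 0.0856]
tool_rot: [180.0, 0.0, -179.5]
force: [0.0, -0.2, 0.1]
grip_width: 0.0214
grasp_force: 0.0
```

>>> arm_command:
  series: "0 0 0 0 255;0 0 0 0 255;0 0 0 0 255"
  squeeze: 15

```text
time_s: 4.37
tool_pos: [0.4849, 0.196, 0.0856]
tool_rot: [-180.0, -0.0, -179.5]
force: [-0.7, -0.0, 0.4]
grip_width: 0.0182
grasp_force: 15.0
```

Gripped at 18 mm, squarely across the flat. I turn the post by about 58° clockwise about its own axis.

>>> arm_command:
  series: "0.25 0 0 0.1 255;0.25 0 0 0.1 255;0.25 0 0 0.1 255;0.25 0 0 0.1 255;0.25 0 0 0.1 255;0.25 0 0 0.1 255;0.25 0 0 0.1 255;0.25 0 0 0.1 255;0.25 0 0 0.1 255;0.25 0 0 0.1 255;0 0 0 0.012 255;0 0 0 0 255;0 0 0 0 255;0 0 0 0 255;0 0 0 0 255"
  squeeze: 20

```text
time_s: 5.62
tool_pos: [0.4845, 0.2001, 0.0856]
tool_rot: [179.6, -0.0, 122.6]
force: [6.6, 6.3, -7.9]
grip_width: 0.0189
grasp_force: 20.0
```

Run:
```python
from h import *
P=pose('wrist');o=telemetry.get_obs();print(o['tool_pos'],o['tool_rot'],o['force'],o['wrist_torque'],o['qpos'].round(),o['grip_width'])
im=cams.read_camera('wrist')
c=crop(im,190,180,200,150,4)
c=(255*(c/255.)**.6).astype('uint8');cv2.imwrite('pics/w3.png',c)
a=o['tool_pos'][:2]+.0025*np.array([np.cos(np.radians(32.5)),np.sin(np.radians(32.5))])
print('axis',a)
for th in (28,32.5,37):
  t=np.radians(th);print(th,((proj('wrist',[[a[0]+r*np.cos(t),a[1]+r*np.sin(t),.026] for r in (.03,.05,.076)],P)-[190,180])*4).round().tolist())
```

```text
[0.4845038  0.20007049 0.08560572] [ 1.79646389e+02 -3.24728630e-02  1.22561452e+02] [ 6.58874616  6.32825201 -7.90764068] [ 1.09674509 -1.15124701  0.01248086] [-48.  10.  24. 111.  -5.  60.  11.] 0.018888799359381828
axis [0.48661228 0.20141374]
28 [[539.0, 173.0], [644.0, 181.0], [779.0, 191.0]]
32.5 [[540.0, 161.0], [646.0, 161.0], [782.0, 161.0]]
37 [[540.0, 149.0], [646.0, 141.0], [784.0, 131.0]]
```

View pics/w3.png

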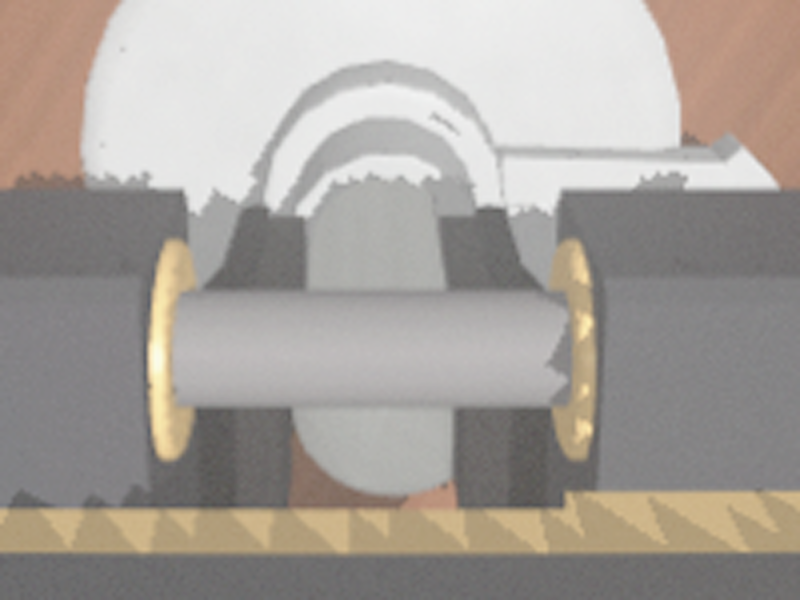

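The crop shows the post pinched between the pads (columns 292–455). The rib's far edge runs from (500,150) to (715,158), 2° clockwise of the finger line. So the rib points at about 30.5° against the flat's 32.6°, giving a joint angle of about 0.04 rad, which is good. I release and read where the unloaded tool settles.

>>> arm_command:
  series: "0 0 0 0 230;0 0 0 0 150;0 0 0 0 60;0 0 0 0 0;0 0 0 0 0;0 0 0 0 0;0 0 0 0 0"

```text
time_s: 6.25
tool_pos: [0.4826, 0.1971, 0.0856]
tool_rot: [-180.0, -0.0, 122.5]
force: [0.8, 0.1, 0.4]
grip_width: 0.0509
grasp_force: 0.0
```

Run:
```python
from h import *
P=pose('wrist');o=telemetry.get_obs();print(o['tool_pos'],o['tool_rot'],o['force'],o['grip_width'])
im=cams.read_camera('wrist')
c=crop(im,190,180,200,150,4)
c=(255*(c/255.)**.6).astype('uint8');cv2.imwrite('pics/w4.png',c)
for ax in ([.4866,.2014],[.4849,.1985]):
  q=(proj('wrist',[[ax[0]+.012*np.cos(p),ax[1]+.012*np.sin(p),.116] for p in np.linspace(0,6.28,73)],P)-[190,180])*4
  s=(proj('wrist',[[ax[0]+.016*np.cos(p),ax[1]+.016*np.sin(p),.064] for p in np.linspace(0,6.28,73)],P)-[190,180])*4
  print(ax,'post l,r,bot',q[:,0].min(),q[:,0].max(),q[:,1].max(),'shoulder l r top',s[:,0].min(),s[:,0].max(),s[:,1].min())
```

```text
[0.48263801 0.19711718 0.08558422] [-1.79994025e+02 -4.18372204e-03  1.22473154e+02] [0.79248179 0.09829214 0.39223048] 0.0509454552871845
[0.4866, 0.2014] post l,r,bot 314.0743678801284 519.4755437312931 461.27970558608945 shoulder l r top 303.73033042897805 506.3962025836281 123.12715216894162
[0.4849, 0.1985] post l,r,bot 288.6667275181376 493.5283558244655 472.74942341879887 shoulder l r top 284.93336226915267 487.21248225175873 132.68443843374962
```

View pics/w4.png

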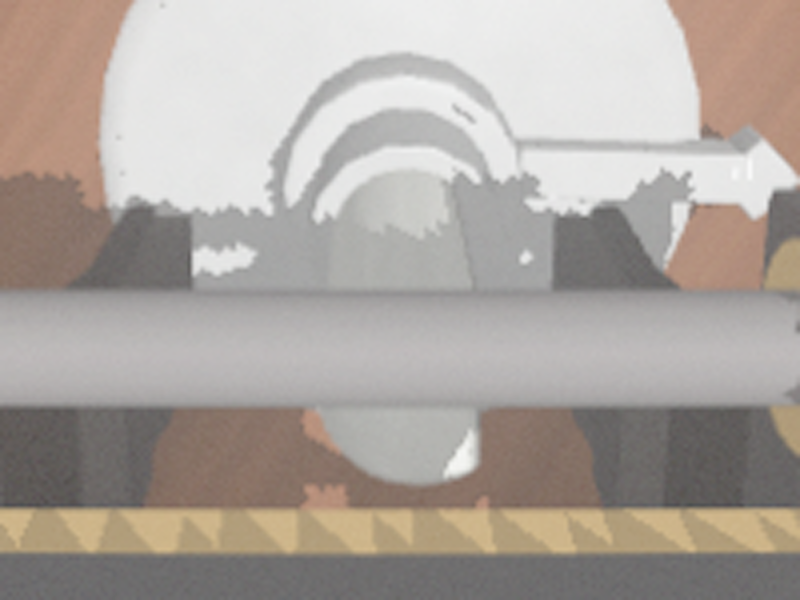

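The shot shows the flat edge at column 480, the post bottom at row 484 and the shoulder's far edge at row 145. With the grip readings this puts the post axis at about (0.488, 0.199). I'll lift, turn to yaw 203° and go over the collar.

>>> arm_command:
  series: "0 0 -15 0 0;0 0 -30 0 0;0 0 -30 0 0;0 0 -25 -0.1 0;0 0 -15 -0.117 0;0 0 0 -0.117 0;0 0 0 -0.117 0;0 0 0 -0.117 0;0 0 0 -0.117 0;0 0 0 -0.117 0;0 0 0 -0.117 0;0 0 0 -0.117 0;0 0 0 -0.117 0;0 0 0 -0.117 0;0 0 0 -0.117 0;0 0 0 -0.135 0;0 0 0 0 0"

```text
out of range: a turn must lie within [-0.125, 0.125]
```

>>> arm_command:
  series: "5 -13 0 0 0;11 -26.6 0 0 0;11 -26.6 0 0 0;11 -26.6 0 0 0;11 -26.6 0 0 0;11 -26.6 0 0 0;11 -26.6 0 0 0;11 -26.6 0 0 0;11 -26.6 0 0 0;11 -26.6 0 0 0;11 -26.6 0 0 0;11 -26.6 0 0 0;6 -13.6 0 0 0;0 0 0 0 0;0 0 0 0 0;0 0 0 0 0"

```text
time_s: 7.63
tool_pos: [0.2193, 0.1735, 0.0585]
tool_rot: [-177.2, -0.2, 122.6]
force: [0.0, -3.3, -0.8]
grip_width: 0.0869
grasp_force: 1.6
```

My mistake: the first call was refused (a turn over the limit), and the second then ran from the wrong pose. I'll check the state before doing anything else.

Run:
```python
from h import *
o=telemetry.get_obs();print({k:np.round(v,3) for k,v in o.items()})
a=cams.read_camera('top');b=cams.read_camera('scene')
cv2.imwrite('pics/s2.png',np.vstack([crop(a,70,60,320,240,2),crop(b,130,150,320,120*2,2)])[:, :])
x=np.hstack([crop(a,100,60,260,330,1.5),crop(b,170,130,300,250,1.32)]);cv2.imwrite('pics/s2.png',x);print(x.shape)
```

```text
{'time_s': np.float64(7.633), 'qpos': array([-31.458, -17.23 , -10.079, 138.794,  -4.07 ,  60.969,  -6.334]), 'joint_velocities': array([ 0.162,  0.144, -0.054, -0.116, -0.119, -0.005, -0.116]), 'effort': array([-9.2100e-01, -1.0705e+01,  1.0000e-03, -2.8723e+01, -8.2900e-01,
       -4.2200e-01,  1.0300e-01]), 'tool_pos': array([0.219, 0.174, 0.058]), 'tool_rot': array([-177.226,   -0.184,  122.622]), 'force': array([ 0.02 , -3.326, -0.839]), 'wrist_torque': array([-0.675, -0.052, -0.083]), 'grasp_force': np.float64(1.616), 'grip_width': np.float64(0.087)}Traceback (most recent call last):
  File "<stdin>", line 5, in <module>
    return _nx.concatenate(arrs, 1, dtype=dtype, casting=casting)
           ~~~~~~~~~~~~~~~^^^^^^^^^^^^^^^^^^^^^^^^^^^^^^^^^^^^^^^
ValueError: all the input array dimensions except for the concatenation axis must match exactly, but along dimension 0, the array at index 0 has size 495 and the array at index 1 has size 330
```

Run:
```python
from h import *
a=cams.read_camera('top');b=cams.read_camera('scene')
cv2.imwrite('pics/topn.png',a);cv2.imwrite('pics/scenen.png',b)
t=crop(a,120,70,260,330,1.8)[:594];s=crop(b,180,120,260,240,1.25);z=crop(b,320,220,100,90,3.25)
r=np.vstack([s[:300],z[:293,:325]]);x=np.hstack([t[:593,:468],r[:593]]);cv2.imwrite('pics/s2.png',x);print(x.shape)
```

```text
Traceback (most recent call last):
ValueError: all the input array dimensions except for the concatenation axis must match exactly, but along dimension 0, the array at index 0 has size 593 and the array at index 1 has size 592
```

View pics/s2.png

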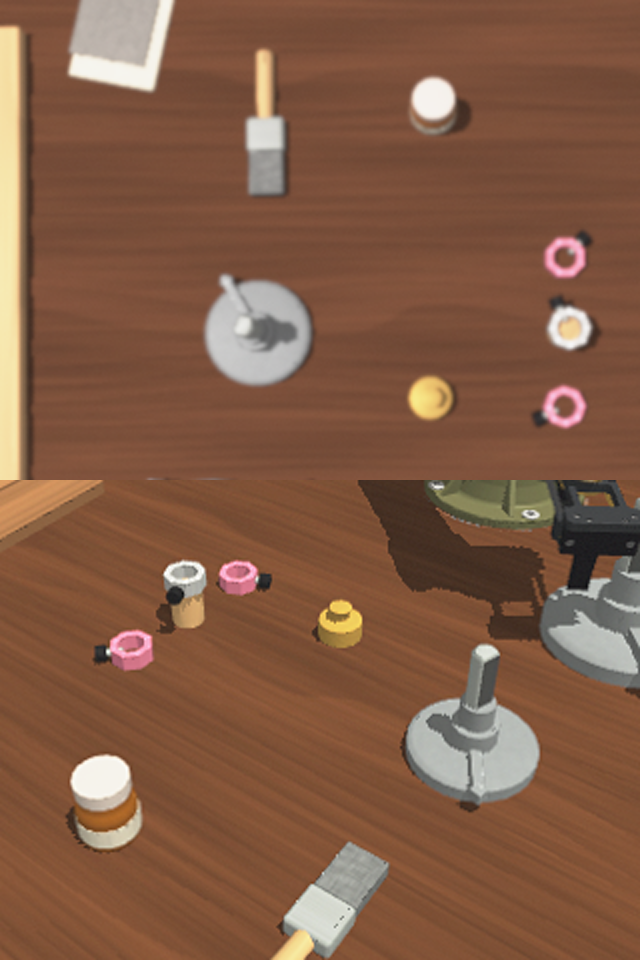

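The bystanders and the collar are where they were. The stray move turned the post's flat away again (facing right in the scene view), and the gripper is beside the big decoy base. I'll back out the way I came, then lift.

>>> arm_command:
  series: "-6 8 0 0 0;-11 20 0 0 0;-11 26 0 0 0;-11 26 0 0 0;-11 26 0 0 0;-10 2 -8 0 0;-20 1 -17 0 0;-20 1 -17 0 0;-20 1 -17 0 0;-20 1 -17 0 0;-20 1 -17 0 0;-10 0 -17 0 0;0 0 -10 0 0;0 0 0 0 0;0 0 0 0 0"

```text
time_s: 9.08
tool_pos: [0.4112, 0.0953, 0.1727]
tool_rot: [-177.4, -0.2, 122.6]
force: [-0.3, -0.1, 0.6]
grip_width: 0.087
grasp_force: 0.0
```

The tool is clear but has picked up a 2.6° tilt, which is within tolerance. I'll compare the post's brightness profile in the scene pictures, before and now, to find the flat's new angle.

Run:
```python
from h import *
o=telemetry.get_obs();print(o['qpos'].round(1))
a=cv2.imread('pics/scene0.png',0);b=cams.read_camera('scene');cv2.imwrite('pics/scene_n.png',b);b=cv2.cvtColor(b,cv2.COLOR_BGR2GRAY)
for z in (.08,.095,.11):
  u,v=proj('scene',[[.4878,.1988,z]])[0];v=int(round(v));print(z,u.round(1),v)
  print(a[v,355:386]);print(b[v,355:386])
for th in (30,60,75,90,105,120):
  t=np.radians(th);N=np.array([np.cos(t),np.sin(t)]);T=np.array([-N[1],N[0]]);A=np.array([.4878,.1988])
  c=proj('scene',[[*(A+.007*N+s*.00975*T),.095] for s in (1,-1)])[:,0];print(th,c.round(1))
q=proj('scene',[[.4878+.012*np.cos(p),.1988+.012*np.sin(p),.095] for p in np.linspace(0,6.28,73)])[:,0];print(q.min(),q.max())
```

```text
[-20.7  -5.7   3.4 115.5   0.8  72.8  15.1]
0.08 370.1 253
[ 91  89  90  91  91  93  91  92 106 119 119 121 125 130 132 142 147 103
  73  75  77  88 101  95  94  94  93  95  95  92  94]
[ 91  88  90  92  92  94  92  93 105 120 119 120 120 131 147  95  77  78
  78  78  76  78  88  98  95  96  95  96  95  95  93]
0.095 371.1 246
[ 96  98 101 101 102 100 100  96  97 106 119 121 121 120 131 134 143 153
 129  73  76  77  82  90  89  90  91  90  89  88  91]
[ 97  99  99 101 105 102 100  95  97 108 119 120 121 121 132 146  91  76
  78  76  79  78  76  83  92  90  91  90  92  91  89]
0.11 372.1 240
[ 92  94  95  93  92  90  88  88  89  90 108 119 119 122 135 148 158 172
 193 189 127  68  73  80  89  90  87  87  88  90  89]
[ 91  95  95  95  94  88  87  86  88  91 111 117 118 121 132 151 180 188
 162 105  80  73  76  74  83  89  86  87  88  90  89]
30 [377.1 365.6]
60 [378.2 368.5]
75 [378.  370.4]
90 [377.3 372.2]
105 [376.2 374. ]
120 [374.8 375.6]
364.02130189467084 378.1757333943668
```

The flat now spans columns 370.9–378.2 at z = 95 mm, against 373.3–377.5 at the start. It faces about 77°, so I turn the tool to yaw 167°.

>>> arm_command:
  series: "0 0 -3 -0.1 0;0 0 0 -0.115 0;0 0 0 -0.115 0;0 0 0 -0.115 0;0 0 0 -0.115 0;0 0 0 -0.115 0;0 0 0 -0.1 0;0 0 0 0 0;0 0 0 0 0"

```text
time_s: 9.88
tool_pos: [0.4103, 0.0949, 0.1745]
tool_rot: [-178.2, -2.1, 166.9]
force: [0.0, -0.4, 0.0]
grip_width: 0.0867
grasp_force: 0.0
```

```bash
cat >> h.py <<'E'
def d(target):
    o=telemetry.get_obs();r=R.from_euler('xyz',o['tool_rot'],degrees=True).as_matrix()
    print(round(float(o['time_s']),2),o['tool_pos'].round(4),o['tool_rot'].round(1),'zaxis',r[:,2].round(3))
    for t in target: print(t,'->',(1000*(r.T@(np.array(t)-o['tool_pos']))).round(1))
E
python3 - <<'E'
from h import *
d([[.4872,.1964,.17],[.4872,.1964,.0856]])
E
```

```text
9.88 [0.4103 0.0949 0.1745] [-178.2   -2.1  166.9] zaxis [-0.043 -0.023 -0.999]
[0.4872, 0.1964, 0.17] -> [-51.9 116.3  -1.2]
[0.4872, 0.1964, 0.0856] -> [-55.1 119.   83.1]
```

>>> arm_command:
  series: "-5 10 0 0 0;-10 22 0 0 0;-10 22 0 0 0;-10 22 0 0 0;-10 22 0 0 0;-7 15 0 0 0;-3 6 0 0 0;0 0 0 0 0;0 0 20 0 0;0 0 25 0 0;0 0 25 0 0;0 0 13 0 0;0 0 0 0 0;0 0 0 0 0"

```text
time_s: 11.05
tool_pos: [0.4874, 0.195, 0.0866]
tool_rot: [-178.1, -2.1, 166.9]
force: [0.1, 0.8, 0.8]
grip_width: 0.0869
grasp_force: 0.0
```

Run:
```python
from h import *
d([[.4872,.1964,.0856]]);print(telemetry.get_obs()['force'])
```

```text
11.05 [0.4874 0.195  0.0866] [-178.1   -2.1  166.9] zaxis [-0.043 -0.023 -0.999]
[0.4872, 0.1964, 0.0856] -> [0.4 1.3 1. ]
[0.09476192 0.79580725 0.80457483]
```

>>> arm_command:
  series: "0.4 1.3 1 0 80;0 0 0 0 150;0 0 0 0 180;0 0 0 0 255;0 0 0 0 255;0 0 0 0 255;0 0 0 0 255;0 0 0 0 255;0 0 0 0 255;0 0 0 0 255;0 0 0 0 255;0 0 0 0 255;0 0 0 0 255"
  squeeze: 15

```text
time_s: 12.13
tool_pos: [0.4877, 0.1961, 0.0858]
tool_rot: [-178.1, -2.1, 166.9]
force: [-1.9, -4.1, 2.1]
grip_width: 0.0196
grasp_force: 14.9
```

>>> arm_command:
  series: "0.25 0 0 0.1 255;0.25 0 0 0.1 255;0.25 0 0 0.1 255;0.25 0 0 0.1 255;0.25 0 0 0.1 255;0.25 0 0 0.1 255;0.25 0 0 0.1 255;0.25 0 0 0.1 255;0 0 0 0.02 255;0 0 0 0 255;0 0 0 0 255;0 0 0 0 255;0 0 0 0 255"
  squeeze: 20

```text
time_s: 13.22
tool_pos: [0.4862, 0.197, 0.0859]
tool_rot: [-177.2, -0.0, 119.9]
force: [-2.6, -5.0, 2.9]
grip_width: 0.0195
grasp_force: 20.4
```

The flat is at about 30°. I release, lift and check the profile again.

>>> arm_command:
  series: "0 0 0 0 150;0 0 0 0 60;0 0 0 0 0;0 0 0 0 0;0 0 0 0 0;0 0 -15 0 0;0 0 -30 0 0;0 0 -30 0 0;0 0 -30 0 0;0 0 -15 0 0;0 0 0 0 0"

```text
time_s: 14.13
tool_pos: [0.4937, 0.2024, 0.2102]
tool_rot: [-177.8, -0.1, 120.0]
force: [0.1, -1.0, -0.1]
grip_width: 0.0831
grasp_force: 0.0
```

Run:
```python
from h import *
b=cams.read_camera('scene');cv2.imwrite('pics/scene_n2.png',b);b=cv2.cvtColor(b,cv2.COLOR_BGR2GRAY)
for v in (253,246,240): print(b[v,355:386])
A=np.array([.488,.199])
for th in (20,30,40):
  t=np.radians(th);N=np.array([np.cos(t),np.sin(t)]);T=np.array([-N[1],N[0]])
  print(th,proj('scene',[[*(A+.007*N+s*.00975*T),.095] for s in (1,-1)])[:,0].round(1))
d([[.486,-.149,.2]])
```

```text
[ 91  89  91  91  93  92  92  92 107 121  79  67  70  70  70  69  71  70
  68  68  71 104 147  94  95  95  96  95  95  94  94]
[ 95  99 101 102 103 100 101  95  98 107 120  81  68  69  69  67  72  70
  71  70  67  71 108 158  86  89  90  91  90  90  89]
[ 93  96  95  94  91  87  89  89  86  91 110 125  52  58  63  56  72  77
  79  96 105 118 122 142 156  84  86  87  88  91  90]
20 [376.4 364.9]
30 [377.2 365.6]
40 [377.7 366.5]
14.18 [0.4926 0.2019 0.2078] [-1.775e+02 -1.000e-01  1.200e+02] zaxis [-0.038 -0.02  -0.999]
[0.486, -0.149, 0.2] -> [-300.5 -180.7   15.1]
```

The flat spans columns 366–376.7, centred at 371.4, which is the prediction for 30°. Now I turn to yaw 203°, in a call on its own.

>>> arm_command:
  series: "0 0 0 -0.1 0;0 0 0 -0.12 0;0 0 0 -0.12 0;0 0 0 -0.12 0;0 0 0 -0.12 0;0 0 0 -0.12 0;0 0 0 -0.12 0;0 0 0 -0.12 0;0 0 0 -0.12 0;0 0 0 -0.12 0;0 0 0 -0.12 0;0 0 0 -0.12 0;0 0 0 -0.03 0;0 0 0 0 0"

```text
time_s: 15.35
tool_pos: [0.4904, 0.2008, 0.204]
tool_rot: [-179.8, -2.9, -156.9]
force: [-0.9, -0.1, 0.4]
grip_width: 0.0874
grasp_force: 0.0
```

Run:
```python
from h import *
d([[.486,-.149,.2]])
```

```text
15.35 [0.4904 0.2008 0.204 ] [-179.8   -2.9 -156.9] zaxis [-0.044 -0.024 -0.999]
[0.486, -0.149, 0.2] -> [ 141.1 -319.9   12.4]
```

>>> arm_command:
  series: "6 -13.5 1 0 0;12 -27 1 0 0;12 -27 1 0 0;12 -27 1 0 0;12 -27 1 0 0;12 -27 1 0 0;12 -27 1 0 0;12 -27 1 0 0;12 -27 1 0 0;12 -27 1 0 0;12 -27 1 0 0;12 -27 1 0 0;4 -9.5 0 0 0;0 0 0 0 0;0 0 0 0 0;0 0 0 0 0"

```text
time_s: 16.68
tool_pos: [0.4857, -0.1475, 0.2015]
tool_rot: [-179.8, -2.7, -156.8]
force: [0.6, 0.7, 0.5]
grip_width: 0.0868
grasp_force: 0.0
```

Run:
```python
from h import *
P=pose('wrist');d([[.486,-.149,.2]])
im=cams.read_camera('wrist');cv2.imwrite('pics/w5full.png',im)
u,v=proj('wrist',[[.486,-.149,.063]],P)[0];print(u,v)
x,y=int(u)-50,int(v)-45
c=crop(im,x,y,100,90,6);c=(255*(c/255.)**.7).astype('uint8');cv2.imwrite('pics/w5.png',c);print('crop origin',x,y)
```

```text
16.68 [ 0.4857 -0.1475  0.2015] [-179.8   -2.7 -156.8] zaxis [-0.042 -0.021 -0.999]
[0.486, -0.149, 0.2] -> [ 0.3 -1.5  1.5]
281.2108376113052 203.28849020588584
crop origin 231 158
```

View pics/w5.png

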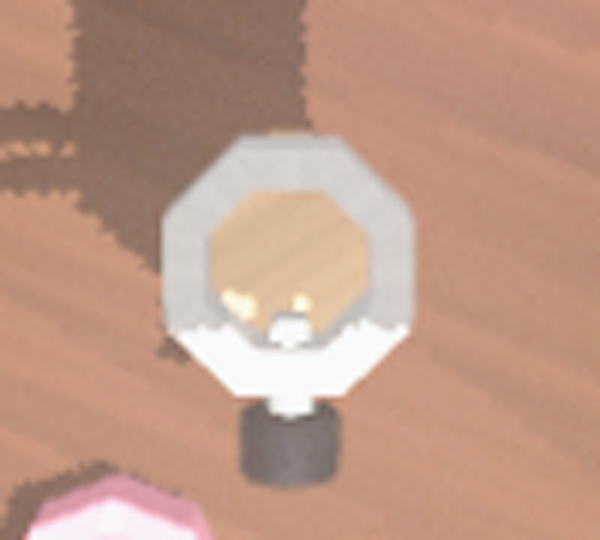

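The crop shows the silver collar's top face centred at about (288.5,270.5), with the black screw straight below at (290,445). The finger line is square to it, so I compute the shift.

Run:
```python
from h import *
p=ray('wrist',(231+288.5/6-.4,158+270.5/6-.4),.063);print(p)
o=telemetry.get_obs();z=R.from_euler('xyz',o['tool_rot'],degrees=True).as_matrix()[:,2]
g=np.array([p[0],p[1],.054]);t=g+.019*z
d([t-z*.06,t])
```

```text
[ 0.48662314 -0.15130465  0.063     ]
16.73 [ 0.4859 -0.1472  0.2015] [-179.8   -2.7 -156.8] zaxis [-0.042 -0.022 -0.999]
[ 0.48835492 -0.15041818  0.09495382] -> [ -6.   -3.6 106.4]
[ 0.4858206  -0.15171546  0.0350214 ] -> [ -6.   -3.6 166.4]
```

>>> arm_command:
  series: "-3 -2 0 0 0;-3 -1.6 15 0 0;0 0 28 0 0;0 0 28 0 0;0 0 28 0 0;0 0 28 0 0;0 0 20 0 0;0 0 12 0 0;0 0 5 0 0;0 0 0 0 0;0 0 0 0 0"
  squeeze: 10

```text
time_s: 17.65
tool_pos: [0.4869, -0.1537, 0.0386]
tool_rot: [-179.7, -2.6, -156.9]
force: [0.5, 0.3, 1.7]
grip_width: 0.0868
grasp_force: 0.0
```

Run:
```python
from h import *
d([[.4858,-.1517,.035]])
```

```text
17.65 [ 0.4869 -0.1537  0.0386] [-179.7   -2.6 -156.9] zaxis [-0.04  -0.023 -0.999]
[0.4858, -0.1517, 0.035] -> [0.  2.3 3.6]
```

>>> arm_command:
  series: "0 2.3 3.5 0 0;0 0 0 0 60;0 0 0 0 100;0 0 0 0 130;0 0 0 0 255;0 0 0 0 255;0 0 0 0 255;0 0 0 0 255;0 0 0 0 255;0 0 0 0 255;0 0 0 0 255;0 0 0 0 255"
  squeeze: 12

```text
time_s: 18.65
tool_pos: [0.4849, -0.1519, 0.0343]
tool_rot: [-179.7, -2.7, -156.9]
force: [-0.5, -0.4, -0.1]
grip_width: 0.042
grasp_force: 12.0
```

The collar is gripped at 42 mm. I lift it with a firmer grip and turn to the rib's direction.

>>> arm_command:
  series: "0 0 0 0 255;0 0 -5 0 255;0 0 -15 0 255;0 0 -25 0 255;0 0 -28 0 255;0 0 -25 -0.04 255;0 0 -15 -0.05 255;0 0 -5 -0.04 255;0 0 0 0 255;0 0 0 0 255"
  squeeze: 25

```text
time_s: 19.48
tool_pos: [0.4896, -0.149, 0.1521]
tool_rot: [179.9, -2.7, -149.5]
force: [-0.2, -0.2, -1.8]
grip_width: 0.0417
grasp_force: 25.0
```

Run:
```python
from h import *
d([[.4869,.1979,.15]]);o=telemetry.get_obs();print(o['grip_width'],o['force'],o['grasp_force'])
P=pose('wrist')
im=cams.read_camera('wrist');cv2.imwrite('pics/w6.png',im)
a=cv2.imread('pics/w5full.png');print(proj('wrist',[[*o['tool_pos'][:2],.17]],P))
hsv=cv2.cvtColor(im,cv2.COLOR_BGR2HSV);
g=cv2.cvtColor(im,cv2.COLOR_BGR2GRAY)
```

```text
19.48 [ 0.4896 -0.149   0.1521] [ 179.9   -2.7 -149.5] zaxis [-0.042 -0.022 -0.999]
[0.4869, 0.1979, 0.15] -> [-173.5  300.4   -5.4]
0.041714259806981575 [-0.24969338 -0.17126444 -1.77145548] 24.996734857581473
[[282.23312668 261.33914442]]
```

>>> arm_command:
  series: "-6 10.4 0 0 255;-12.5 21.5 0 0 255;-12.5 21.5 0 0 255;-12.5 21.5 0 0 255;-12.5 21.5 0 0 255;-12.5 21.5 0 0 255;-12.5 21.5 0 0 255;-12.5 21.5 0 0 255;-12.5 21.5 0 0 255;-12.5 21.5 0 0 255;-12.5 21.5 0 0 255;-12.5 21.5 0 0 255;-12.5 21.5 0 0 255;-12.5 21.5 0 0 255;-5 10 0 0 255;0 0 0 0 255;0 0 0 0 255;0 0 0 0 255"

```text
time_s: 21.03
tool_pos: [0.4869, 0.1949, 0.144]
tool_rot: [180.0, -2.8, -149.6]
force: [0.0, -0.0, -1.8]
grip_width: 0.0413
grasp_force: 25.0
```

Run:
```python
from h import *
d([[.4869,.1979,.12]]);print(telemetry.get_obs()['force'])
```

```text
21.03 [0.4869 0.1949 0.144 ] [ 180.    -2.8 -149.6] zaxis [-0.043 -0.024 -0.999]
[0.4869, 0.1979, 0.12] -> [-2.7  2.5 23.9]
[ 0.00417438 -0.00527148 -1.79031844]
```

>>> arm_command:
  series: "-1 1.2 10 0 255;-1 1.3 10 0 255;-0.7 0 6 0 255;-0.2 0 3.5 0 255;0 0 0 0 255;0 0 0 0 255;0 0 0 0 255"

```text
time_s: 21.62
tool_pos: [0.487, 0.2002, 0.1151]
tool_rot: [179.9, -2.7, -149.5]
force: [-0.6, -0.6, -1.0]
grip_width: 0.0418
grasp_force: 25.0
```

Run:
```python
from h import *
d([[.4869,.1979,.105],[.4869,.1979,.0723]]);print(telemetry.get_obs()['force'])
```

```text
21.62 [0.487  0.2002 0.1151] [ 179.9   -2.7 -149.5] zaxis [-0.041 -0.022 -0.999]
[0.4869, 0.1979, 0.105] -> [ 0.8 -2.  10.2]
[0.4869, 0.1979, 0.0723] -> [-0.8 -2.  42.8]
[-0.59865142 -0.61071349 -1.03209148]
```

>>> arm_command:
  series: "0.8 -2 0 0 255;0 0 0 0 255;0 0 0 0 255;0 0 0 0 255"

```text
time_s: 21.95
tool_pos: [0.4872, 0.198, 0.1151]
tool_rot: [179.9, -2.7, -149.5]
force: [-0.6, 0.3, -1.9]
grip_width: 0.0417
grasp_force: 25.0
```

Run:
```python
from h import *
d([[.4869,.1979,.105],[.4869,.1979,.0723]]);print(telemetry.get_obs()['force'])
```

```text
21.95 [0.4872 0.198  0.1151] [ 179.9   -2.7 -149.5] zaxis [-0.041 -0.022 -0.999]
[0.4869, 0.1979, 0.105] -> [-0.2 -0.  10.1]
[0.4869, 0.1979, 0.0723] -> [-1.7 -0.1 42.8]
[-0.60360706  0.29641012 -1.93900541]
```

Aligned. I descend slowly and watch the force.

>>> arm_command:
  series: "-0.1 0 3 0 255;-0.2 0 3 0 255;-0.1 0 3 0 255;-0.1 0 3 0 255;0 0 0 0 255;0 0 0 0 255"

```text
time_s: 22.45
tool_pos: [0.4867, 0.198, 0.1025]
tool_rot: [179.9, -2.8, -149.5]
force: [-0.5, 0.3, -0.5]
grip_width: 0.0417
grasp_force: 25.0
```

>>> arm_command:
  series: "-0.1 0 3 0 255;-0.2 0 3 0 255;-0.1 0 3 0 255;0 0 0 0 255;0 0 0 0 255"

```text
time_s: 22.87
tool_pos: [0.4867, 0.1979, 0.0936]
tool_rot: [179.9, -2.7, -149.5]
force: [0.3, 0.4, -1.6]
grip_width: 0.0415
grasp_force: 25.0
```

>>> arm_command:
  series: "-0.2 0 4 0 255;-0.2 0 4 0 255;-0.2 0 4 0 255;-0.2 0 4 0 255;-0.2 0 4 0 255;0 0 1 0 255;0 0 0 0 255;0 0 0 0 255;0 0 0 0 255"

```text
time_s: 23.62
tool_pos: [0.4871, 0.1982, 0.0731]
tool_rot: [179.9, -2.7, -149.5]
force: [0.0, 0.1, -1.4]
grip_width: 0.0418
grasp_force: 25.0
```

It slid down freely. Now I draw back (+tool x) in small steps until contact.

>>> arm_command:
  series: "1 0 0 0 255;1 0 0 0 255;0.5 0 0 0 255;0 0 0 0 255;0 0 0 0 255;0 0 0 0 255"

```text
time_s: 24.12
tool_pos: [0.4849, 0.1969, 0.0731]
tool_rot: [179.9, -2.7, -149.5]
force: [1.7, -0.3, -1.1]
grip_width: 0.0418
grasp_force: 25.0
```

>>> arm_command:
  series: "1 0 0 0 255;1 0 0 0 255;0 0 0 0 255;0 0 0 0 255;0 0 0 0 255;0 0 0 0 255"

```text
time_s: 24.62
tool_pos: [0.4848, 0.1968, 0.0735]
tool_rot: [179.9, -2.5, -149.5]
force: [4.0, 2.9, -4.7]
grip_width: 0.0419
grasp_force: 25.0
```

Contact is about 5 N along the rib. I add a touch of preload, let it settle and check it holds.

>>> arm_command:
  series: "0.6 0 0 0 255;0 0 0 0 255;0 0 0 0 255;0 0 0 0 255;0 0 0 0 255;0 0 0 0 255;0 0 0 0 255;0 0 0 0 255;0 0 0 0 255;0 0 0 0 255;0 0 0 0 255;0 0 0 0 255"

```text
time_s: 25.62
tool_pos: [0.4847, 0.1968, 0.0736]
tool_rot: [179.9, -2.4, -149.5]
force: [5.9, 3.2, -5.8]
grip_width: 0.0415
grasp_force: 25.0
```

Run:
```python
from h import *
b=cams.read_camera('scene');cv2.imwrite('pics/scene_e.png',b)
hsv=cv2.cvtColor(b,cv2.COLOR_BGR2HSV)
A=np.array([.4885,.1988]);N=np.array([np.cos(np.radians(30.5)),np.sin(np.radians(30.5))])
h=proj('scene',[[*(A+.036*N),.092]])[0];print('expected head',h)
x,y=h.astype(int);m=np.zeros(b.shape[:2],np.uint8);m[y-20:y+20,x-20:x+20]=1
g=cv2.cvtColor(b,cv2.COLOR_BGR2GRAY)
for v in range(y-14,y+15,2): print(v,g[v,x-18:x+19:2])
o=telemetry.get_obs();print(o['tool_pos'],o['force'],o['wrist_torque'])
```

```text
expected head [372.20808623 262.03804666]
248 [ 30  29  42 136 132 149 236 235 191 168 148 114 132 134 132 120  40  30
  45]
250 [ 29  32  50 134 131 131 130 132 131 132 129 133 133 132 134  96  40  25
  83]
252 [ 30  36  53 133 131 131 131 137 137 130 133 137 133 132 134  56  39  31
  94]
254 [ 32  42  50 117 134 129 134 119  34  41  42  86 133 134 135  36  34  51
  96]
256 [ 30  40  62  93 105 130 132  29  43  47  48  48 139 127  59  43  33  62
  95]
258 [ 65  89 100  95 105  85 105  33  40  41  40  42  82  92  74  37  26  78
  96]
260 [103 103 102  95 107  69  61  33  37  35  34  35  66  91  90  96  70 101
 102]
262 [129 100 100  92 103  78  73  45  36  36  36  35  77  62  50  83  89  92
  96]
264 [ 94 101 100  94  98  99 101 100  53  40  47  80 102 102  91  74  93  90
  90]
266 [ 97 101 104  94  97  99 102 103 104 106 106 101 101 100  99 100  98  93
  92]
268 [173 102 104  96  99 100 100 104 104 102 103 102 100 101 101 100  98  99
  94]
270 [ 98 103 102  97  99 102 101 103 104 104 102 100 102  99  98  99 100 100
 111]
272 [100 102 106  98 100 101 101 102 103 105 103 100 103  98 100 100 100 100
  98]
274 [100 100 102 104 101 101 102 102 102 102 101 104 104 100 100 100  99 101
  98]
276 [ 99  99 101 105 104 109 145 138 136 139  97 107 101 100 100 100  99 100
  99]
[0.48474786 0.19678043 0.0736068 ] [ 6.59039186  3.61203809 -5.33546446] [ 0.7745543  -1.32383241  0.01827709]
```

The head sits at about (372.5,259), against (372,262) expected before the draw-back. Contact is steady at about 7 N, so I hand in.

```bash
python3 -c "
from cell import env
print(env.sign_off())"
```

```text
the job is handed in; nothing more can be done
None
```

I handed the job in at about 26 s with the flat at the rib and the collar held level at mid-flat, its screw pressing at about 7 N; no verdict came back. One stray move after a refused command swung the gripper against the larger lamp base, turned the post (since re-set) and left a 2.5° tool tilt; the jar, brush and weight stayed put.

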